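# Clamp a blank in the sanding fixture: free the cam, push the slide home, lock it

## Robot

A 7-joint arm with a two-finger parallel gripper is mounted at the origin on the work surface. World frame = base frame: x ahead of the robot, y to its left, z up, the work surface at z = 0. Lengths are in m, angles in rad, forces in N, time in s.
With the tool pointing down it reaches from about 0.425 to 0.875 m from the base axis. Payload 4.7 kg.
Tool frame: the origin (TCP) lies on the mounting face of the last link; the fingertips stand 182 mm ahead of it and the grasp point (between the pads) lies 164 mm ahead of it (ctrl.finger_overhang is the distance from the TCP to the fingertips, in m); z points along the fingers, y is the line along which they close (so a half turn about z gives the same grasp; the last joint's range is limited). The gripper opens to 87 mm and grips with 3 to 60 N. Pads are 19 mm wide; open, the fingers measure 117 mm over their backs; the gripper's body (75 mm by 190 mm) begins 51 mm behind the grasp point.
Start: joints at [1.341, 0.321, -0.07, 1.45, 0.023, 1.371, -0.057], TCP at [0.157, -0.631, 0.405] pointing down, gripper open.
Joint ranges: [-2.86, 2.86], [-0.3, 2.09], [-1.38, 1.24], [0.06, 2.45], [-1.56, 4.7], [0.09, 2.05], [-2.69, 2.69]. Speed limits (rad/s): [2.57, 2.57, 3.14, 3.14, 3.14, 3.14, 3.14].

## Interface

Orientations are given as a rotation vector (axis times angle).
In Python, from bench import ctrl gives the robot as it stands.
- The arm moves only by the shell command python3 -m jog 'ROWS' [FORCE]. ROWS is a JSON object of lists of equal length, an entry for each row: "translation": the shift along the tool's x, y, z as a fraction of full scale, a list of three; "yaw": the turn about the tool's z as a fraction of full scale; "jaw": the closure, from 0 (fully open) to 1 (shut). In form: {"translation": [[dx, dy, dz], ...], "yaw": [yaw, ...], "jaw": [jaw, ...]}. A call has 1 to 8 rows; each row is the pose to reach, as a shift and turn from the pose commanded when the call began, along the tool's axes at that moment, turning the shorter way round; what a row does not reach only later rows make up. Full scale, the value 1, is 0.2 m for a shift and 180 degrees for a turn. A row lasts 1/8 s, in which the tool goes at most 62.5 mm and 10.7 degrees, less where a joint would pass 70% of its speed; a pose out of reach is approached as far as the arm can. A call with a number of a shift or a turn outside -1 to 1 is refused whole. A call with a gripper value outside its range is refused whole. The fingers move at their own pace and stop on an object; FORCE is the grip in N (left out, the last holds). Time passes only in rows, so rows that repeat a pose let the fingers close. It gives the time, the measured TCP pose, the force, the opening and the grip force at its end, in the units of the state.
- ctrl.get_state(): the state, without advancing time (a new reading comes with each control period).
- ctrl.get_image(name): name is "side" or "top" or "wrist"; returns a dict with "pixels" (384x512x3 uint8, blue, green, red), "fx", "fy", "cx", "cy" (pixels), "k1" (the pictures are not rectified: a ray, as slopes to the right and down, at radius r is drawn at 1 + k1 r^2 times it, then the intrinsics apply), "R" (3x3) and "t" (3): a world point X has camera coordinates R X + t; the wrist camera has in their place "mount" (4x4, takes a point from camera to tool coordinates, whose origin is the TCP and whose axes are the flange's). Camera axes: x right, y down, z forward; pixel columns grow to the right and rows downward; lengths in m; the calibration is good to about 2 mm. A picture is of the moment at which its call begins: read the wrist's pose just before it. There is no depth.
- ctrl.close_job(): hands the job in; it is judged then, once.
Trained networks look in a picture, given as the dict that the camera call returned (one of the last four; its "shot" number tells which), for a name from the list of things; names that differ only in an ending like _2 or _b are one class to them, and where a whole thing is asked for, a point or a joint stands for the part that bears it (a point fixed in the world has none). Each returns a list of dicts, best first, with "p" (0 to 1); they miss things now and then, are a little off and sometimes report something else, mostly with a low value. They report only what shows in the picture. A call takes as long as a camera call. They do not tell look-alikes from the thing itself.
- ctrl.silhouettes(label, picture): "region" (384x512 bool, what is visible of it) and "at" ([column, row] in pixels, amid what is visible of it).
The state is a dict: "time": time; "joint_positions": joint angles; "qd": joint speeds; "joint_torque": joint torques, N m; "position": TCP position; "tool_rot": TCP orientation; "ft_force": force on the tool from outside, world axes, zero at the start; "torque": the same for the moment, N m; "grip_width": opening from 0.0 (shut) to 1.0 (fully open); "grip_force": force on a finger pad.
Only numpy, scipy, OpenCV 4.12 (cv2) and the standard library are available. Lean on these libraries where they do the work, as an engineer would, in place of code of your own. Each camera call takes 0.05 s, during which the arm holds its last target. There are 200 camera calls.

## Task

Clamp the loose wooden blank in the sanding fixture on the bench. First swing the cam lever, which sticks out to the side in its locked position, all the way forward so that the cam stands at its low point and frees the slide; then push the sliding jaw forward until the blank sits tight between the jaw and the far stop, and swing the lever fully back out to lock the slide there. Nothing is to be picked up: push with the fingers, keep the blank down on the fixture, and leave the other things on the bench where they are.

Things in the scene. Friction and masses are not known exactly. Their poses are not given: they have to be found in the camera images.
- fixture: Sanding fixture screwed to the bench: pale base 390 x 215 x 18 mm, wooden stop at its far end, slide between two aluminium rails, cam lever on its right. Origin at the bench top on the slide's centre line; x forward (slide to stop), y left, z up. The base covers x -215 to 175, y -130 to 85 mm; the rails x -205 to 20, |y| 41 to 66 mm, their top 38 mm above the bench.
- stop_face (a point): Middle of the stop's near face (it faces back, towards the slide), 38 mm above the bench. The stop is 150 mm wide, 30 mm thick, its top 58 mm above the bench.
- slide (a joint): Travel of the slide in m: 0 at its rear end, growing forward (fixture x). The slide is a wooden carriage 140 x 90 x 16 mm between the rails with an upright jaw at its front end. With the blank tight against the stop it reads 0.075. Freed, it slides at about 3 N and stays where it is left; with the cam locked it takes some 50 N to shift.
- jaw_back (a point): Middle of the rear face of the slide's upright jaw, the face to push on, 55 mm above the bench. The jaw is 76 mm wide (y), 28 mm thick (x); its top is 74 mm above the bench and 40 mm above the carriage behind it. The jaw's front face is 28 mm ahead.
- cam_pivot (a point): Pivot bolt of the cam, 45 mm above the bench, 89 mm to the right of the slide's centre line (fixture x -85, y -89 mm). The dark steel cam plate lies under the lever; its nose presses a brass strip against the slide's edge.
- cam (a joint): Cam lever angle in rad, counter-clockwise from above. 0: locked end stop, cam at its high point, lever pointing out to the right (95 degrees clockwise of fixture x). 1.45: free end stop, cam at its low point, lever pointing forward (12 degrees clockwise of fixture x). The cam presses below 0.4 and is at its low point beyond 1.25. About 1 N at the peg turns it, up to 5 N while it presses; it stays where left.
- peg (a point): Centre of the upright black peg at the end of the cam lever, 135 mm from the pivot, 69 mm above the bench. The peg is 22 mm in diameter and stands 54 mm tall on the flat lever, from 42 to 96 mm above the bench. The lever is a steel bar 20 mm wide and 6 mm thick.
- blank_center (a point): Centre of the loose wooden blank: a flat block 120 mm (fixture x) by 70 mm by 26 mm thick with straight ends, 0.16 kg, lying on the fixture's base (18 mm above the bench) between jaw and stop; its top is 44 mm above the bench. It starts up to 25 mm short of the stop and a little skewed; the jaw squares it up.
- sanding_block: Bystander, left of the fixture: cork sanding block 115 x 66 x 36 mm. Origin at the centre of its underside.
- spray_can: Bystander, left of the fixture: can 58 mm in diameter, 150 mm tall. Origin at the centre of its underside.
- oil_bottle: Bystander, left of the fixture's rear end: green glass bottle 68 mm in diameter, 190 mm tall. Origin at the centre of its underside.
- tape_roll: Bystander, right of the fixture, ahead of the lever: roll of masking tape lying flat, 100 mm in diameter, 25 mm high. Origin at the centre of its underside.
There are look-alikes about, which are no part of the job. What is shaped like the part that bears blank_center but orange, pink or white is not meant.

How it is judged:
By the outcome, as a careful person would: the job done as asked, in the order asked, and still so for the second after the job is handed in, with the robot touching nothing.
It also fails if it takes over 69 s, if anything falls off the work surface, if the arm or the gripper's body presses on something with over 40 N, if the wrist force passes 120 N, or if a joint passes its speed limit or range.

## Working session

There is one attempt and no reset: what is moved stays moved. The work goes in short steps, Python scripts to look and compute and a shell command to move; the robot and the scene stay as the last step left them, time stands still between calls to the robot, and variables do not carry over. Pictures are saved under pics/ and viewed, at most 10 in all, crops included, and the job is handed in when it is done.

```bash
mkdir -p pics; ls; cat > h.py <<'E'
import numpy as np, cv2
from bench import ctrl
from scipy.spatial.transform import Rotation as Rn
def shot(n): return ctrl.get_image(n)
def cam(p):
    if p.get("R") is not None: return np.array(p["R"]),np.array(p["t"])
def ray(p,uv):
    x=np.array([(uv[0]-p["cx"])/p["fx"],(uv[1]-p["cy"])/p["fy"]]);u=x.copy()
    for _ in range(20): u=x/(1+p["k1"]*(u@u))
    return np.r_[u,1]
def world(p,uv,z):
    R,t=cam(p);d=R.T@ray(p,uv);c=-R.T@t
    return c+d*(z-c[2])/d[2]
def proj(p,X):
    R,t=cam(p);c=R@np.array(X)+t;u=c[:2]/c[2];u=u*(1+p["k1"]*(u@u))
    return np.array([u[0]*p["fx"]+p["cx"],u[1]*p["fy"]+p["cy"]])
E
python3 - <<'E'
from h import *
s=ctrl.get_state();print(s["time"],s["position"],s["tool_rot"],Rn.from_rotvec(s["tool_rot"]).as_matrix().round(3))
for n in("top","side"):
    p=shot(n);cv2.imwrite(f"pics/{n}0.png",p["pixels"])
    for l in("fixture","slide","cam","peg","jaw_back","blank_center","tape_roll","spray_can","oil_bottle","sanding_block"):
        for r in ctrl.silhouettes(l,p)[:3]: print(n,l,round(r["p"],2),np.round(r["at"]),r["region"].sum(),world(p,r["at"],.045).round(3))
E
```

```text
pics
0.0 [ 0.15681652 -0.63057958  0.40363316] [-3.11637109e+00 -3.81843731e-01  5.42540049e-04] [[ 0.97   0.241 -0.001]
 [ 0.241 -0.97   0.002]
 [-0.    -0.002 -1.   ]]
top fixture 0.6 [285. 199.] 13831 [0.541 0.016 0.045]
top fixture 0.39 [325. 220.] 951 [ 0.496 -0.077  0.045]
top slide 0.76 [270. 216.] 2403 [0.502 0.048 0.045]
top cam 0.93 [327. 220.] 909 [ 0.493 -0.082  0.045]
top peg 0.66 [328. 223.] 866 [ 0.488 -0.084  0.045]
top peg 0.57 [198. 194.] 830 [0.55  0.215 0.045]
top peg 0.3 [201. 135.] 1433 [0.689 0.213 0.045]
top jaw_back 0.6 [270. 218.] 2257 [0.497 0.049 0.045]
top blank_center 0.93 [186. 304.] 1784 [0.304 0.231 0.045]
top blank_center 0.72 [280. 146.] 1450 [0.668 0.026 0.045]
top blank_center 0.63 [130. 191.] 1560 [0.553 0.372 0.045]
top tape_roll 0.77 [376. 129.] 762 [ 0.714 -0.203  0.045]
top spray_can 0.8 [197. 196.] 842 [0.546 0.216 0.045]
top oil_bottle 0.62 [188. 238.] 966 [0.45  0.233 0.045]
top sanding_block 0.64 [202. 138.] 1431 [0.682 0.21  0.045]
side fixture 0.95 [246. 206.] 5393 [0.602 0.072 0.045]
side slide 0.92 [292. 206.] 659 [0.493 0.055 0.045]
side cam 0.55 [296. 176.] 456 [ 0.488 -0.087  0.045]
side peg 0.95 [296. 178.] 503 [ 0.487 -0.074  0.045]
side jaw_back 0.72 [292. 210.] 572 [0.493 0.073 0.045]
side blank_center 0.91 [338. 165.] 623 [ 0.376 -0.16   0.045]
side blank_center 0.84 [250. 319.] 2416 [0.553 0.415 0.045]
side blank_center 0.84 [381. 275.] 1824 [0.311 0.276 0.045]
side tape_roll 0.74 [220. 167.] 616 [ 0.692 -0.107  0.045]
side spray_can 0.74 [270. 232.] 1988 [0.537 0.164 0.045]
side oil_bottle 0.74 [311. 241.] 2347 [0.448 0.186 0.045]
side oil_bottle 0.42 [270. 234.] 1927 [0.537 0.17  0.045]
side sanding_block 0.56 [197. 250.] 1799 [0.683 0.242 0.045]
```

```bash
python3 - <<'E'
import cv2
a=cv2.imread("pics/top0.png")[80:330,90:430]
cv2.imwrite("pics/top0c.png",cv2.resize(a,None,fx=2.3,fy=2.3,interpolation=cv2.INTER_CUBIC))
E
```

```text
(no output)
```

View pics/top0c.png

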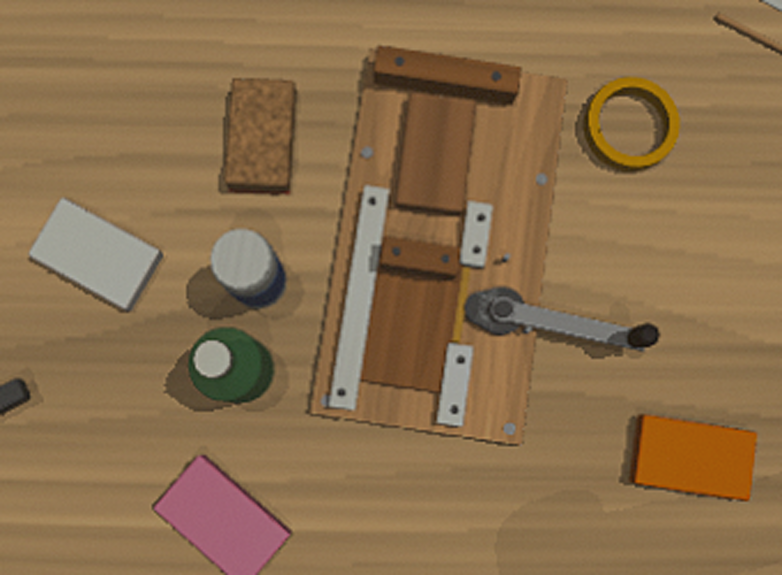

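The picture (top, 2.3x crop) shows the fixture yawed slightly clockwise. The pivot is at crop (503,308), the peg at (645,333), the jaw at (420,257), the blank at (436,150) and the stop at (447,75). The orange, pink and white blocks are look-alikes. Next I fit the fixture pose.

```bash
python3 - <<'E'
from h import *
from scipy.optimize import least_squares
p=shot("top")
cr=lambda c:np.array(c)/2.3+np.array([90,80])-0.28
print("cam",-np.array(p["R"]).T@np.array(p["t"]))
F=[(-.215,.085,.018),(-.215,-.130,.018),(.175,-.130,.018),(-.085,-.089,.052),(.02,.0,0)]
U=[(310,413),(522,443),(567,79),(503,308)]
def T(q,f): c,s=np.cos(q[2]),np.sin(q[2]);return np.array([q[0]+c*f[0]-s*f[1],q[1]+s*f[0]+c*f[1],f[2]])
r=least_squares(lambda q:np.concatenate([proj(p,T(q,f))-cr(u) for f,u in zip(F,U)]),[.55,.03,-.1])
q=r.x;print("pose",q.round(4),r.fun.round(2))
np.save("pose.npy",q)
def inv(X): c,s=np.cos(q[2]),np.sin(q[2]);d=X[:2]-q[:2];return np.array([c*d[0]+s*d[1],-s*d[0]+c*d[1]])
for n,u,z in [("peg top",(645,333),.096),("jaw top fl",(386,237),.074),("jaw top fr",(462,247),.074),("jaw top rl",(381,262),.074),("jaw rr",(458,275),.074),("blank fl",(408,92),.044),("blank fr",(475,95),.044),("blank nl",(397,205),.044),("blank nr",(463,212),.044),("stop fl",(377,46),.058),("stop nl",(375,80),.058),("stop nr",(516,103),.058),("carr rl",(362,381),.034),("carr rr",(442,391),.034)]:
    w=world(p,cr(u),z);print(n,w.round(3),(inv(w)*1e3).round(0))
for n,f in [("peg0",(-.085+.135*np.cos(np.radians(-95)),-.089+.135*np.sin(np.radians(-95)),.07)),("pegfree",(-.085+.135*np.cos(np.radians(-12)),-.089+.135*np.sin(np.radians(-12)),.07))]: print(n,T(q,f).round(3))
for l,z in(("tape_roll",.0125),("oil_bottle",.19),("spray_can",.15)):
    r=ctrl.silhouettes(l,p)
    if r: w=world(p,r[0]["at"],z);print(l,w.round(3),(inv(w)*1e3).round(0))
E
```

```text
cam [0.4003114  0.08962606 0.99880161]
pose [ 0.6047  0.0386 -0.1351] [-0.19  0.    0.06  0.81  0.06 -0.58  0.09 -0.31]
peg top [ 0.481 -0.167  0.096] [ -95. -220.]
jaw top fl [0.573 0.079 0.074] [-37.  35.]
jaw top fr [0.564 0.005 0.074] [-36. -39.]
jaw top rl [0.548 0.083 0.074] [-62.  37.]
jaw rr [0.537 0.009 0.074] [-63. -39.]
blank fl [0.731 0.058 0.044] [123.  36.]
blank fr [ 0.73  -0.012  0.044] [131. -33.]
blank nl [0.611 0.068 0.044] [ 3. 30.]
blank nr [0.605 0.001 0.044] [  6. -37.]
stop fl [0.776 0.091 0.058] [162.  75.]
stop nl [0.739 0.092 0.058] [125.  71.]
stop nr [ 0.717 -0.052  0.058] [124. -75.]
carr rl [0.435 0.1   0.034] [-176.   38.]
carr rr [0.426 0.021 0.034] [-174.  -42.]
peg0 [ 0.479 -0.17   0.07 ]
pegfree [ 0.636 -0.084  0.07 ]
tape_roll [ 0.743 -0.19   0.012] [ 168. -208.]
oil_bottle [0.441 0.211 0.19 ] [-185.  149.]
spray_can [0.531 0.196 0.15 ] [-94. 146.]
```

The fit agrees with the given sizes to a few mm. Next I move above the peg in three legs, the last one with yaw.

```bash
cat >> h.py <<'E'
def need(xy,z,tip_yaw_y):
    """tool-frame shift (fraction) and yaw to put TCP at xy, fingertip height z, tool y at world angle (deg)"""
    s=ctrl.get_state();M=Rn.from_rotvec(s["tool_rot"]).as_matrix()
    d=np.r_[xy,z+ctrl.finger_overhang]-s["position"]
    a=np.degrees(np.arctan2(M[1,1],M[0,1]));w=(tip_yaw_y-a+180)%360-180
    return (M.T@d/.2).round(3), round(-w/180,3), s
E
python3 -m jog '{"translation":[[0.35,-0.31,0],[0.71,-0.617,0],[0.71,-0.617,0],[0.71,-0.617,0],[0.71,-0.617,0]],"yaw":[0,0,0,0,0],"jaw":[0,0,0,0,0]}' 10
python3 -m jog '{"translation":[[0.35,-0.31,0],[0.71,-0.617,0],[0.71,-0.617,0],[0.71,-0.617,0],[0.71,-0.617,0]],"yaw":[0,0,0,0,0],"jaw":[0,0,0,0,0]}'
python3 -m jog '{"translation":[[0.2,-0.2,0],[0.4,-0.4,0],[0.71,-0.617,0],[0.71,-0.617,0],[0.71,-0.617,0],[0.71,-0.617,0],[0.71,-0.617,0],[0.71,-0.617,0]],"yaw":[-0.05,-0.1,-0.15,-0.2,-0.25,-0.3,-0.352,-0.352],"jaw":[0,0,0,0,0,0,0,0]}'
python3 - <<'E'
from h import *
print(need((.480,-.1685),.055,-12.7))
p=shot("wrist");cv2.imwrite("pics/w1.png",p["pixels"])
E
```

```text
time: 1.92
position: [0.2645, -0.477, 0.4051]
tool_rot: [3.117, 0.382, -0.001]
ft_force: [-1.1, -0.9, 0.4]
grip_width: 1.0
grip_force: 0.0
time: 2.55
position: [0.372, -0.3246, 0.4047]
tool_rot: [3.118, 0.378, -0.001]
ft_force: [-0.8, -0.6, -0.1]
grip_width: 1.003
grip_force: 0.0
time: 3.55
position: [0.4804, -0.1716, 0.4045]
tool_rot: [-2.459, -1.955, 0.001]
ft_force: [0.2, -0.5, 0.3]
grip_width: 0.999
grip_force: 0.0
(array([ 0.015, -0.005,  0.837]), np.float64(-0.002), {'time': 3.55, 'joint_positions': array([ 0.8212478 ,  0.04906839, -0.54349901,  1.77591565,  0.02635052,
        1.32411083,  0.04425645]), 'qd': array([-0.00819198, -0.00249475, -0.00723015,  0.00033712, -0.00336754,
       -0.00268222, -0.05944191]), 'joint_torque': array([ -0.17344692, -29.73839521,  -0.95041059, -30.9249866 ,
        -0.0766797 ,   0.05630392,   0.57628898]), 'position': array([ 0.48037704, -0.17157013,  0.4045052 ]), 'tool_rot': array([-2.45916415e+00, -1.95472793e+00,  5.64013880e-04]), 'ft_force': array([ 0.18545638, -0.54557579,  0.33505726]), 'torque': array([-0.02946232, -0.10699642, -0.00012162]), 'grip_force': 0.0, 'grip_width': 0.9991033835387404})
```

View pics/w1.png

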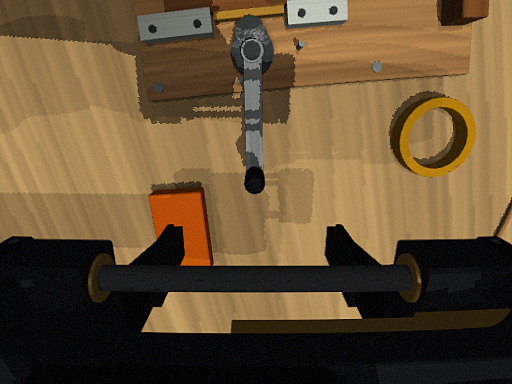

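The wrist view shows the peg at pixel (255,180) between the finger planes, and the pivot bolt at (252,50). The orange look-alike is just left of the left finger. I check both against the calibration.

```bash
python3 - <<'E'
from h import *
s=ctrl.get_state();p=shot("wrist");M=np.array(p["mount"]);W=np.eye(4);W[:3,:3]=Rn.from_rotvec(s["tool_rot"]).as_matrix();W[:3,3]=s["position"]
C=W@M
def ww(uv,z): d=C[:3,:3]@ray(p,uv);c=C[:3,3];return (c+d*(z-c[2])/d[2]).round(4)
print("peg base/top",ww((255,180),.09),"pivot",ww((252,49),.05),"orange",ww((150,195),.026),ww((204,188),.026),ww((212,264),.026))
q=np.load("pose.npy");c,n=np.cos(q[2]),np.sin(q[2]);R=np.array([[c,-n],[n,c]])
print("pivot top cam",(q[:2]+R@[-.085,-.089]).round(4))
E
```

```text
peg base/top [ 0.4818 -0.1686  0.09  ] pivot [ 0.5088 -0.0391  0.05  ] orange [ 0.3412 -0.1737  0.026 ] [ 0.4123 -0.1806  0.026 ] [ 0.3924 -0.2893  0.026 ]
pivot top cam [ 0.5085 -0.0381]
```

```bash
python3 -m jog '{"translation":[[0.01,0,0.2],[0.01,0,0.4],[0.01,0,0.55],[0.01,0,0.7],[0.01,0,0.8],[0.01,0,0.837],[0.01,0,0.837],[0.01,0,0.837]],"yaw":[0,0,0,0,0,0,0,0],"jaw":[0.4,0.4,0.4,0.4,0.4,0.6,0.63,0.63]}'
python3 - <<'E'
from h import *
t,y,s=need((.481,-.169),.055,-12.7);print(t,y,s["grip_width"],s["position"])
# waypoints: peg arc, in tool coords at this moment; lead = extra deg
piv=np.array([.5087,-.0386]);M=Rn.from_rotvec(s["tool_rot"]).as_matrix()
for a in np.arange(0,97,12):
    th=np.radians(-102.7+a);P=piv+.135*np.array([np.cos(th),np.sin(th)])
    d=M.T@np.r_[P-s["position"][:2],0]/.2
    print(a,d.round(3),round(-a/180,3))
E
```

```text
time: 4.65
position: [0.4818, -0.167, 0.2383]
tool_rot: [2.452, 1.961, 0.001]
ft_force: [-0.4, -0.3, 0.1]
grip_width: 0.397
grip_force: 0.0
[-0.01  -0.002  0.006] -0.0 0.39665356770333854 [ 0.48182985 -0.16704493  0.23832257]
0 [-0.019 -0.01  -0.   ] 0.0
12 [-0.004  0.13   0.   ] -0.067
24 [0.039 0.264 0.   ] -0.133
36 [0.11  0.387 0.001] -0.2
48 [0.205 0.491 0.001] -0.267
60 [0.319 0.574 0.001] -0.333
72 [0.448 0.632 0.001] -0.4
84 [0.586 0.661 0.001] -0.467
96 [0.727 0.661 0.001] -0.533
```

```bash
python3 -m jog '{"translation":[[-0.014,0.06,0],[-0.004,0.13,0],[0.015,0.198,0],[0.039,0.264,0],[0.072,0.327,0],[0.11,0.387,0],[0.155,0.441,0],[0.205,0.491,0]],"yaw":[-0.033,-0.067,-0.1,-0.133,-0.167,-0.2,-0.233,-0.267],"jaw":[0.63,0.63,0.63,0.63,0.63,0.63,0.63,0.63]}'
python3 - <<'E'
from h import *
s=ctrl.get_state()
piv=np.array([.5087,-.0386]);M=Rn.from_rotvec(s["tool_rot"]).as_matrix()
p=s["position"];print(p,np.degrees(np.arctan2(p[1]+.0386,p[0]-.5087))+102.7)
for a in (54,60,66,72,78,84,87,90):
    th=np.radians(-102.7+a);P=piv+.135*np.array([np.cos(th),np.sin(th)])
    d=M.T@np.r_[P-s["position"][:2],0]/.2
    print(a,d.round(3),round(-(a-48)/180,3))
cv2.imwrite("pics/w2.png",shot("wrist")["pixels"])
E
```

```text
time: 5.65
position: [0.5865, -0.1486, 0.2381]
tool_rot: [1.438, 2.793, -0.001]
ft_force: [-1.3, -0.1, 0.4]
grip_width: 0.369
grip_force: 0.5
[ 0.58654128 -0.1486456   0.23811719] 47.97386004630756
54 [ 0.002  0.071 -0.   ] -0.033
60 [ 0.013  0.141 -0.   ] -0.067
66 [ 0.031  0.209 -0.   ] -0.1
72 [ 0.056  0.275 -0.   ] -0.133
78 [ 0.088  0.338 -0.   ] -0.167
84 [ 0.126  0.398 -0.   ] -0.2
87 [ 0.148  0.426 -0.   ] -0.217
90 [ 0.171  0.453 -0.   ] -0.233
```

View pics/w2.png

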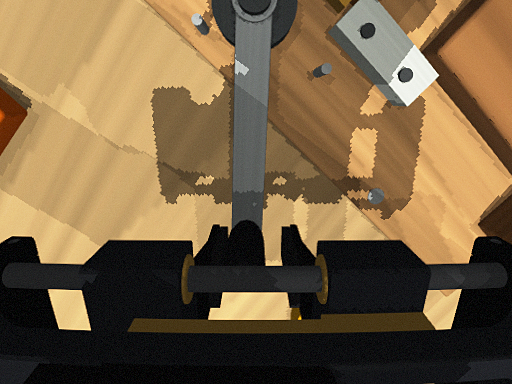

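The peg is at (246,240), caged between the fingers, and the lever runs straight up to the pivot, so the lever is following. I continue to the free end stop.

```bash
python3 -m jog '{"translation":[[0.002,0.071,0],[0.013,0.141,0],[0.031,0.209,0],[0.056,0.275,0],[0.088,0.338,0],[0.126,0.398,0],[0.137,0.412,0],[0.137,0.412,0]],"yaw":[-0.033,-0.067,-0.1,-0.133,-0.167,-0.2,-0.208,-0.208],"jaw":[0.63,0.63,0.63,0.63,0.63,0.63,0.63,0.63]}'
python3 - <<'E'
from h import *
s=ctrl.get_state();p=s["position"];print(p,s["ft_force"],np.degrees(np.arctan2(p[1]+.0386,p[0]-.5087))+102.7)
E
```

```text
time: 6.7
position: [0.6374, -0.0793, 0.2377]
tool_rot: [0.474, 3.105, -0.002]
ft_force: [-1.4, -2.2, 1.5]
grip_width: 0.37
grip_force: 0.8
[ 0.63741993 -0.07932814  0.2377415 ] [-1.4042352  -2.16767279  1.4847016 ] 85.14215965990644
```

```bash
python3 -m jog '{"translation":[[0.003,0.015,0],[0.003,0.015,0]],"yaw":[0,0],"jaw":[0.63,0.63]}'
python3 -m jog '{"translation":[[0.003,0.015,0],[0.003,0.015,0]],"yaw":[0,0],"jaw":[0.63,0.63]}'
python3 - <<'E'
from h import *
s=ctrl.get_state();p=s["position"];print(p,s["ft_force"],np.degrees(np.arctan2(p[1]+.0386,p[0]-.5087))+102.7)
E
```

```text
time: 6.95
position: [0.6377, -0.078, 0.2377]
tool_rot: [0.475, 3.105, -0.007]
ft_force: [-1.3, -5.0, 3.1]
grip_width: 0.371
grip_force: 2.9
time: 7.2
position: [0.638, -0.0769, 0.2377]
tool_rot: [0.477, 3.104, -0.011]
ft_force: [-1.4, -8.5, 2.9]
grip_width: 0.372
grip_force: 4.5
[ 0.63802799 -0.07686679  0.23766513] [-1.44069136 -8.47373578  2.86086444] 86.21707092667202
```

The force rises at a fixed position (8.5 N), so the lever is on the free stop. I back off, lift and look.

```bash
python3 -m jog '{"translation":[[0,-0.03,0],[0,-0.05,0],[0,-0.05,-0.1],[0,-0.05,-0.3],[0,-0.05,-0.5],[0,-0.05,-0.6],[0,-0.05,-0.6]],"yaw":[0,0,0,0,0,0,0],"jaw":[0.6,0.5,0.5,0.5,0.7,1,1]}'
python3 - <<'E'
from h import *
q=np.load("pose.npy");c,n=np.cos(q[2]),np.sin(q[2]);R=np.array([[c,-n],[n,c]])
t=q[:2]+R@[-.085,-.003]
print(t,*need(t,.13,82.3)[:2])
p=shot("top");cv2.imwrite("pics/t2.png",cv2.resize(p["pixels"][80:280,220:430],None,fx=3,fy=3,interpolation=cv2.INTER_CUBIC))
E
```

```text
time: 8.07
position: [0.6356, -0.081, 0.3592]
tool_rot: [0.468, 3.103, 0.0]
ft_force: [-0.2, -0.4, -0.2]
grip_width: 0.243
grip_force: 0.0
[0.52006756 0.04711721] [0.741 0.442 0.233] -0.052
```

View pics/t2.png

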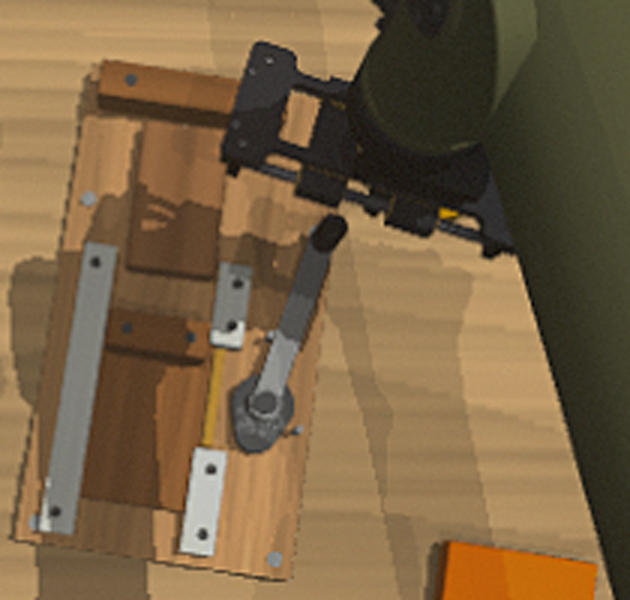

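The picture shows the lever forward, with the peg at (328,230) in the crop. The jaw and blank have not moved. I go behind the jaw, then down.

```bash
python3 -m jog '{"translation":[[0.25,0.15,0],[0.5,0.3,0],[0.741,0.442,0],[0.741,0.442,0],[0.741,0.442,0]],"yaw":[-0.02,-0.04,-0.052,-0.052,-0.052],"jaw":[1,1,1,1,1]}'
python3 - <<'E'
from h import *
q=np.load("pose.npy");c,n=np.cos(q[2]),np.sin(q[2]);R=np.array([[c,-n],[n,c]])
s=ctrl.get_state();p=shot("wrist");cv2.imwrite("pics/w3.png",p["pixels"])
print(*need(q[:2]+R@[-.085,-.003],.044,82.3)[:2],s["position"],s["grip_width"])
E
```

```text
time: 8.75
position: [0.5194, 0.0457, 0.3563]
tool_rot: [-0.215, -3.133, 0.001]
ft_force: [0.8, -1.0, 0.8]
grip_width: 0.007
grip_force: 0.0
[-0.     0.01   0.651] -0.001 [0.51944792 0.04570801 0.35625902] 0.006572110604778491
```

View pics/w3.png

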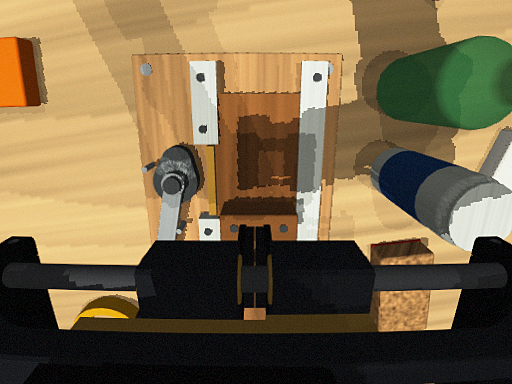

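The wrist view shows the jaw's rear face at about rows 198–215, columns 220–297, with the closed fingers centred at column 255. I check the gap before descending.

```bash
python3 - <<'E'
from h import *
q=np.load("pose.npy");c,n=np.cos(q[2]),np.sin(q[2]);R=np.array([[c,-n],[n,c]])
s=ctrl.get_state();p=shot("wrist");W=np.eye(4);W[:3,:3]=Rn.from_rotvec(s["tool_rot"]).as_matrix();W[:3,3]=s["position"];C=W@np.array(p["mount"])
def ff(uv,z): d=C[:3,:3]@ray(p,uv);o=C[:3,3];w=(o+d*(z-o[2])/d[2]);return ((w[:2]-q[:2])@R*1e3).round(1)
for uv,z in [((258,214),.074),((258,199),.034),((222,214),.074),((297,214),.074)]: print(uv,ff(uv,z))
print("tcp",((s["position"][:2]-q[:2])@R*1e3).round(1))
E
```

```text
(258, 214) [-62.7  -1.9]
(258, 199) [-64.5  -1.4]
(222, 214) [-62.8 -36.6]
(297, 214) [-62.5  35.6]
tcp [-84.9  -5. ]
```

```bash
python3 -m jog '{"translation":[[0,0.01,0.2],[0,0.02,0.4],[0,0.02,0.55],[0,0.02,0.62],[0,0.02,0.65],[0,0.02,0.65]],"yaw":[0,0,0,0,0,0],"jaw":[1,1,1,1,1,1]}'
python3 -m jog '{"translation":[[-0.02,0,0],[-0.04,0,0],[-0.07,0,0],[-0.1,0,0],[-0.13,0,0],[-0.16,0,0],[-0.19,0,0],[-0.19,0,0]],"yaw":[0,0,0,0,0,0,0,0],"jaw":[1,1,1,1,1,1,1,1]}'
python3 - <<'E'
from h import *
q=np.load("pose.npy");c,n=np.cos(q[2]),np.sin(q[2]);R=np.array([[c,-n],[n,c]])
s=ctrl.get_state()
print("tcp",((s["position"][:2]-q[:2])@R*1e3).round(1))
E
```

```text
time: 9.6
position: [0.5207, 0.0503, 0.2277]
tool_rot: [0.215, 3.134, 0.0]
ft_force: [-0.7, -0.8, 0.1]
grip_width: 0.007
grip_force: 0.0
time: 10.6
position: [0.5587, 0.0451, 0.2273]
tool_rot: [0.214, 3.133, 0.001]
ft_force: [-0.3, -0.0, -0.3]
grip_width: 0.005
grip_force: 0.0
tcp [-46.5   0.2]
```

```bash
python3 -m jog '{"translation":[[-0.02,0,0],[-0.04,0,0],[-0.055,0,0],[-0.07,0,0],[-0.07,0,0]],"yaw":[0,0,0,0,0],"jaw":[1,1,1,1,1]}'
python3 -m jog '{"translation":[[-0.01,0,0],[-0.02,0,0],[-0.02,0,0]],"yaw":[0,0,0],"jaw":[1,1,1]}'
python3 - <<'E'
from h import *
q=np.load("pose.npy");c,n=np.cos(q[2]),np.sin(q[2]);R=np.array([[c,-n],[n,c]])
s=ctrl.get_state()
print("tcp",((s["position"][:2]-q[:2])@R*1e3).round(1))
p=shot("top");cv2.imwrite("pics/t3.png",cv2.resize(p["pixels"][80:280,220:430],None,fx=3,fy=3,interpolation=cv2.INTER_CUBIC))
E
```

```text
time: 11.22
position: [0.5719, 0.0434, 0.2272]
tool_rot: [0.214, 3.134, 0.0]
ft_force: [-1.2, -0.2, 0.4]
grip_width: 0.004
grip_force: 1.1
time: 11.6
position: [0.5757, 0.0428, 0.2272]
tool_rot: [-0.214, -3.134, 0.0]
ft_force: [-3.6, 0.7, 1.9]
grip_width: 0.002
grip_force: 1.8
tcp [-29.3   0.3]
```

View pics/t3.png

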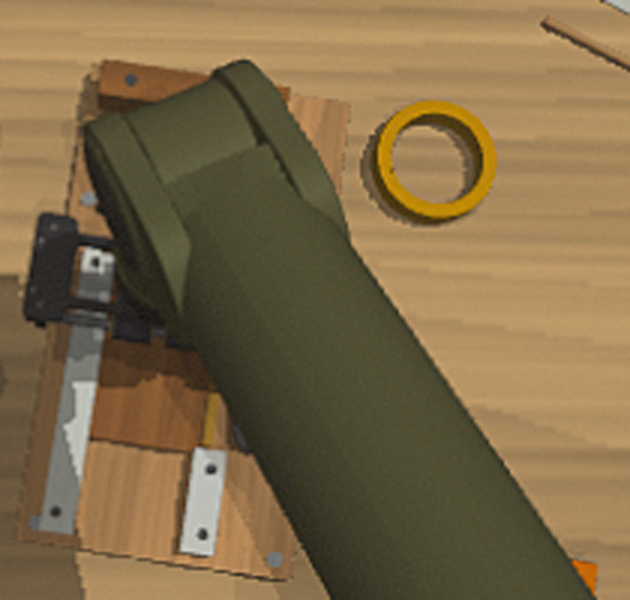

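The top view shows the carriage well forward, with its rear edge now at crop row 440 instead of 500. I keep pressing in small steps and watch the force.

```bash
for i in 1 2; do python3 -m jog '{"translation":[[-0.01,0,0],[-0.01,0,0]],"yaw":[0,0],"jaw":[1,1]}' | grep -E "position|ft_"; done; python3 -m jog '{"translation":[[-0.01,0,0],[-0.01,0,0]],"yaw":[0,0],"jaw":[1,1]}'
```

```text
position: [0.5778, 0.0425, 0.2272]
ft_force: [-2.7, 0.1, -0.4]
position: [0.5798, 0.0423, 0.2273]
ft_force: [-3.5, -0.1, 0.4]
time: 12.4
position: [0.5811, 0.0422, 0.2273]
tool_rot: [-0.214, -3.132, 0.001]
ft_force: [-6.8, 1.2, 2.7]
grip_width: 0.005
grip_force: 3.2
```

```bash
for i in 1 2 3; do python3 -m jog '{"translation":[[-0.01,0,0],[-0.01,0,0]],"yaw":[0,0],"jaw":[1,1]}' | grep -E "time|position|ft_"; done
```

```text
time: 12.65
position: [0.5818, 0.0423, 0.2272]
ft_force: [-12.1, -0.5, 8.6]
time: 12.9
position: [0.5826, 0.0425, 0.2272]
ft_force: [-18.1, -0.6, 13.6]
time: 13.15
position: [0.5833, 0.0426, 0.2271]
ft_force: [-23.7, 0.5, 18.8]
```

It is tight: 24 N with hardly any advance. I back off, lift and check the fit.

```bash
python3 -m jog '{"translation":[[0.03,0,0],[0.06,0,0],[0.1,0,0],[0.12,0,-0.2],[0.12,0,-0.45],[0.12,0,-0.68],[0.12,0,-0.68]],"yaw":[0,0,0,0,0,0,0],"jaw":[1,1,1,1,0.8,0.5,0.4]}'
python3 - <<'E'
from h import *
q=np.load("pose.npy");c,n=np.cos(q[2]),np.sin(q[2]);R=np.array([[c,-n],[n,c]])
s=ctrl.get_state();p=shot("wrist");cv2.imwrite("pics/w4.png",p["pixels"]);W=np.eye(4);W[:3,:3]=Rn.from_rotvec(s["tool_rot"]).as_matrix();W[:3,3]=s["position"];C=W@np.array(p["mount"])
a=np.radians(-102.7+84);P=np.array([.5087,-.0386])+.135*np.array([np.cos(a),np.sin(a)])
print(P,*need(P,.175,-102.7+83+90)[:2],s["grip_width"])
for x in(-.02,-.018,-.016): 
    X=np.r_[q[:2]+R@[x,0],.074]; k=np.linalg.inv(C)@np.r_[X,1];u=k[:2]/k[2];u*=1+p["k1"]*(u@u);print(x,u*[p["fx"],p["fy"]]+[p["cx"],p["cy"]])
E
```

```text
time: 14.02
position: [0.5651, 0.0451, 0.3675]
tool_rot: [0.214, 3.126, -0.0]
ft_force: [-0.2, 0.5, -0.1]
grip_width: 0.26
grip_force: 0.0
[ 0.63657339 -0.08188275] [-0.444 -0.577  0.042] 0.066 0.2601925210851032
-0.02 [253.5055778 205.069222 ]
-0.018 [253.51244827 206.95513057]
-0.016 [253.51929368 208.83297944]
```

View pics/w4.png

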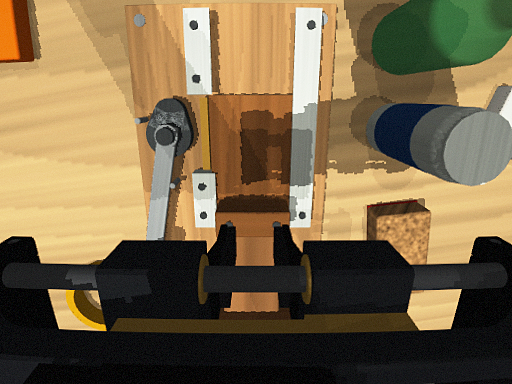

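The jaw's rear edge is now at about row 212, up against the blank, and the lever still points forward. I go above the peg.

```bash
python3 -m jog '{"translation":[[-0.15,-0.2,0],[-0.3,-0.4,0],[-0.444,-0.577,0],[-0.444,-0.577,0],[-0.444,-0.577,0]],"yaw":[0.03,0.05,0.066,0.066,0.066],"jaw":[0.3,0.3,0.3,0.3,0.3]}'
python3 - <<'E'
from h import *
q=np.load("pose.npy");c,n=np.cos(q[2]),np.sin(q[2]);R=np.array([[c,-n],[n,c]])
a=np.radians(-102.7+84);P=np.array([.5087,-.0386])+.135*np.array([np.cos(a),np.sin(a)])
print(*need(P,.055,-102.7+83+90)[:2])
p=shot("top")
cv2.imwrite("pics/t4.png",cv2.resize(p["pixels"][85:245,220:380],None,fx=3.7,fy=3.7,interpolation=cv2.INTER_CUBIC))
E
```

```text
time: 14.7
position: [0.6356, -0.0812, 0.3618]
tool_rot: [-0.535, -3.093, -0.002]
ft_force: [0.3, 0.6, -1.3]
grip_width: 0.694
grip_force: 0.0
[-0.007 -0.002  0.623] 0.0
```

View pics/t4.png

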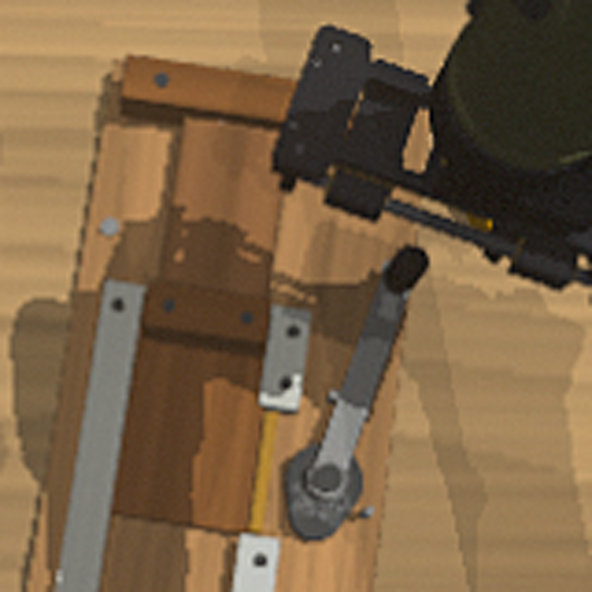

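The top view shows the blank squared between the jaw (205,310) and the stop (205,115) with no gap showing. The peg is at (407,268). I descend around the peg.

```bash
python3 -m jog '{"translation":[[-0.007,0,0.2],[-0.007,0,0.4],[-0.007,0,0.55],[-0.007,0,0.61],[-0.007,0,0.623],[-0.007,0,0.623],[-0.007,0,0.623],[-0.007,0,0.623]],"yaw":[0,0,0,0,0,0,0,0],"jaw":[0.3,0.3,0.3,0.4,0.63,0.63,0.63,0.63]}'
python3 - <<'E'
from h import *
s=ctrl.get_state()
piv=np.array([.5087,-.0386]);M=Rn.from_rotvec(s["tool_rot"]).as_matrix()
p=s["position"];print(np.degrees(np.arctan2(p[1]+.0386,p[0]-.5087))+102.7, np.hypot(p[1]+.0386,p[0]-.5087))
for a in range(77,34,-6):
    th=np.radians(-102.7+a);P=piv+.135*np.array([np.cos(th),np.sin(th)])
    d=M.T@np.r_[P-s["position"][:2],0]/.2
    print(a,d.round(3),round(-(a-83)/180,3))
E
```

```text
time: 15.75
position: [0.6377, -0.0824, 0.2396]
tool_rot: [0.537, 3.094, -0.0]
ft_force: [-0.5, 0.7, 0.2]
grip_width: 0.376
grip_force: 0.0
83.94935954672471 0.13620502711722152
77 [ 0.01  -0.082 -0.   ] 0.033
71 [ 0.021 -0.152 -0.   ] 0.067
65 [ 0.039 -0.22  -0.   ] 0.1
59 [ 0.064 -0.286 -0.   ] 0.133
53 [ 0.096 -0.349 -0.   ] 0.167
47 [ 0.135 -0.408 -0.   ] 0.2
41 [ 0.179 -0.463 -0.   ] 0.233
35 [ 0.229 -0.513 -0.   ] 0.267
```

```bash
python3 -m jog '{"translation":[[0.01,-0.082,0],[0.021,-0.152,0],[0.039,-0.22,0],[0.064,-0.286,0],[0.096,-0.349,0],[0.135,-0.408,0],[0.179,-0.463,0],[0.229,-0.513,0]],"yaw":[0.033,0.067,0.1,0.133,0.167,0.2,0.233,0.267],"jaw":[0.63,0.63,0.63,0.63,0.63,0.63,0.63,0.63]}'
python3 - <<'E'
from h import *
s=ctrl.get_state()
piv=np.array([.5087,-.0386]);M=Rn.from_rotvec(s["tool_rot"]).as_matrix()
p=s["position"];print(np.degrees(np.arctan2(p[1]+.0386,p[0]-.5087))+102.7, np.hypot(p[1]+.0386,p[0]-.5087))
for a in (30,25,20,15,10,5,0,-2,-4):
    th=np.radians(-102.7+a);P=piv+.135*np.array([np.cos(th),np.sin(th)])
    d=M.T@np.r_[P-s["position"][:2],0]/.2
    print(a,d.round(3),round(-(a-35)/180,3))
E
```

```text
time: 16.75
position: [0.5598, -0.1637, 0.2394]
tool_rot: [1.755, 2.604, 0.001]
ft_force: [0.7, -0.6, -1.0]
grip_width: 0.37
grip_force: 0.5
34.92419453318354 0.13518769322120935
30 [ 0.003 -0.058 -0.   ] 0.028
25 [ 0.011 -0.116 -0.   ] 0.056
20 [ 0.023 -0.174 -0.   ] 0.083
15 [ 0.041 -0.23  -0.   ] 0.111
10 [ 0.063 -0.285 -0.001] 0.139
5 [ 0.09  -0.337 -0.001] 0.167
0 [ 0.121 -0.387 -0.001] 0.194
-2 [ 0.135 -0.406 -0.001] 0.206
-4 [ 0.149 -0.425 -0.001] 0.217
```

```bash
python3 -m jog '{"translation":[[0.003,-0.058,0],[0.011,-0.116,0],[0.023,-0.174,0],[0.041,-0.23,0],[0.063,-0.285,0],[0.09,-0.337,0],[0.121,-0.387,0],[0.121,-0.387,0]],"yaw":[0.028,0.056,0.083,0.111,0.139,0.167,0.194,0.194],"jaw":[0.63,0.63,0.63,0.63,0.63,0.63,0.63,0.63]}'
for i in 1 2 3 4; do python3 -m jog '{"translation":[[0,-0.015,0],[0,-0.015,0]],"yaw":[0,0],"jaw":[0.63,0.63]}' | grep -E "time|position|ft_"; done
python3 - <<'E'
from h import *
s=ctrl.get_state();p=s["position"];print(np.degrees(np.arctan2(p[1]+.0386,p[0]-.5087))+102.7)
E
```

```text
time: 17.75
position: [0.4787, -0.1706, 0.2393]
tool_rot: [2.452, 1.962, -0.0]
ft_force: [-0.0, -0.7, -0.6]
grip_width: 0.377
grip_force: 0.0
time: 18.0
position: [0.4763, -0.1697, 0.239]
ft_force: [0.7, -0.2, 0.8]
time: 18.25
position: [0.4735, -0.1693, 0.239]
ft_force: [3.9, -1.3, -0.4]
time: 18.5
position: [0.4712, -0.1688, 0.2393]
ft_force: [7.3, -2.0, -3.1]
time: 18.75
position: [0.4696, -0.1684, 0.2397]
ft_force: [11.9, -3.4, -6.4]
-4.0749357472494125
```

12 N at −4° is about the cage play plus arm compliance, and it exceeds the 5 N the cam needs, so this is the locked stop. I back off, lift clear and verify.

```bash
python3 -m jog '{"translation":[[0,0.03,0],[0,0.055,0],[0,0.055,-0.1],[0,0.055,-0.35],[0,0.055,-0.6],[0,0.055,-0.8],[0,0.055,-0.8]],"yaw":[0,0,0,0,0,0,0],"jaw":[0.55,0.4,0.4,0.4,0.4,0.4,0.4]}'
python3 -m jog '{"translation":[[-0.2,0,0],[-0.5,0,0],[-0.8,0,0],[-0.8,0,0]],"yaw":[0,0,0,0],"jaw":[0.4,0.4,0.4,0.4]}'
python3 - <<'E'
from h import *
p=shot("top")
s=ctrl.get_state();print(s["position"])
cv2.imwrite("pics/t5.png",cv2.resize(p["pixels"][80:290,160:420],None,fx=2.8,fy=2.8,interpolation=cv2.INTER_CUBIC))
E
```

```text
time: 19.62
position: [0.4785, -0.1701, 0.4018]
tool_rot: [2.45, 1.96, 0.002]
ft_force: [0.2, 0.3, -0.7]
grip_width: 0.6
grip_force: 0.0
time: 20.12
position: [0.4396, -0.3316, 0.3963]
tool_rot: [-2.459, -1.949, 0.004]
ft_force: [-1.1, 0.3, -0.1]
grip_width: 0.6
grip_force: 0.0
[ 0.44110936 -0.32845498  0.39657893]
```

View pics/t5.png

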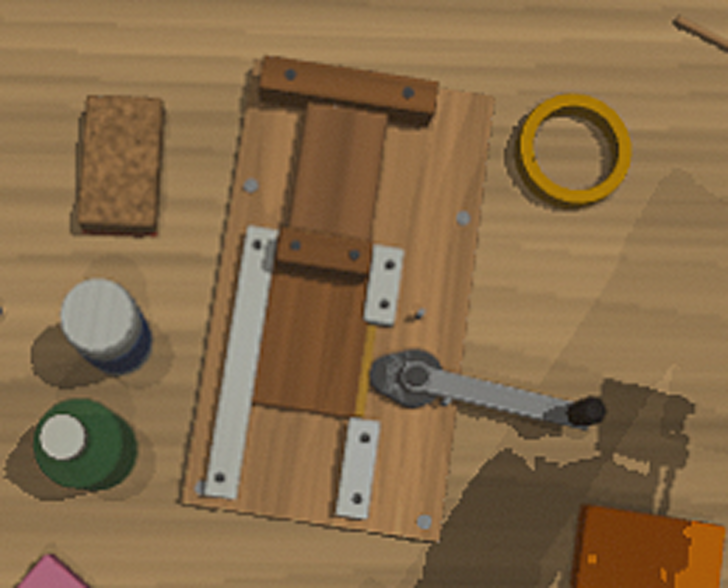

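The view shows the lever back out to the right, with the peg at crop (587,411), and the blank tight between jaw and stop. The bystanders are in place. One numeric comparison of the peg with the first picture, then I hand in.

```bash
python3 - <<'E'
from h import *
a=cv2.imread("pics/top0.png");p=shot("top");b=p["pixels"]
for im in(a,b):
    r=im[205:245,350:385].max(2)<45;v,u=np.nonzero(r);print(len(u),u.mean()+350,v.mean()+205)
    c=np.float32(im[205:245,300:345])
d=cv2.absdiff(a,b).max(2)[200:240,300:350];print("lever diff px",(d>40).sum())
cr=lambda c:np.array(c)/2.8+np.array([160,80])-.3
q=np.load("pose.npy");c,n=np.cos(q[2]),np.sin(q[2]);R=np.array([[c,-n],[n,c]])
for uv,z in[((283,229),.074),((277,263),.074),((254,402),.034),((355,416),.034),((587,411),.096)]: print(uv,((world(p,cr(uv),z)[:2]-q[:2])@R*1e3).round(0))
E
```

```text
80 368.4 226.15
94 368.6063829787234 226.96808510638297
lever diff px 31
(283, 229) [12. 35.]
(277, 263) [-16.  36.]
(254, 402) [-125.   38.]
(355, 416) [-124.  -45.]
(587, 411) [-100. -219.]
```

```bash
python3 -c "
from bench import ctrl
print(ctrl.close_job())"
```

```text
the job is handed in; nothing more can be done
None
```

The job is handed in at about 20 s: I freed the cam, pushed the jaw forward until the blank sat tight against the stop, and swung the lever back to its locked position; the final top view shows the bystanders where they started.

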